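Inspect the widest chisel's edge under the bench lamp

ROBOT

A 6-joint arm with a two-finger parallel gripper is mounted at the origin on the work surface. World frame = base frame: x ahead of the robot, y to its left, z up, the work surface at z = 0. Lengths are in m, angles in rad, forces in N, time in s.
With the tool pointing down it reaches from about 0.375 to 0.9 m from the base axis. Payload 3.1 kg.
Tool frame: the origin (TCP) lies at the very end of the fingers, on their centre line; the grasp point (between the pads) lies 19 mm behind it; z points along the fingers, y is the direction in which the jaws open and shut (so a half turn about z gives the same grasp; the last joint's range is limited). The gripper opens to 85 mm and grips with 20 to 120 N. Pads are 22 mm wide; open, the fingers measure 114 mm over their backs; the gripper's body (76 mm by 85 mm) begins 54 mm behind the grasp point. The pads swing forward as they close: fully open they stand 13 mm farther back than shut.
Start: joints at [-1.425, 0.527, 1.433, -0, 1.181, -0.178], TCP at [0.199, -0.592, 0.231] pointing down, gripper open.
Joint ranges: [-3.08, 3.08], [-0.75, 2.2], [0.22, 2.44], [-1.43, 4.57], [0, 2.65], [-2.85, 2.85]. Speed limits (rad/s): [2.79, 2.79, 3.14, 3.14, 3.14, 3.14].

INTERFACE

Orientations are given as a unit quaternion [x, y, z, w].
In Python, from station import manip gives the robot as it stands.
- The arm moves only by the tool send_rows, never from a script. Its argument "motion" is a list of rows, each an object with "gripper": the finger opening in mm, from 0 to 85.4; "travel": the shift along the tool's x, y, z in mm, a list of three; "rotation": the turn, a rotation vector about the tool's x, y, z in degrees, a list of three. In form: [{"gripper": gripper, "travel": [x, y, z], "rotation": [ax, ay, az]}, ...]. A call has 1 to 12 rows; each row shifts and turns the commanded pose from where the row before left it, along the tool's axes as they then stand; what a row does not reach is not made up. A row lasts 1/12 s, in which the tool goes at most 41.7 mm and 7.16 degrees, less where a joint would pass 70% of its speed; a pose out of reach is approached as far as the arm can. A call is refused whole if a number of a shift passes 41.7 or a number of a turn 7.16, either way. A call with a gripper value outside its range is refused whole. The fingers move at their own pace and stop on an object; "newtons" is the grip in N (left out, the last holds). Time passes only in rows, so rows that do not move let the fingers close. It gives the time, the measured TCP pose, the force and the opening at its end, in the units of the state.
- manip.sense(): the state, without advancing time (a new reading comes with each control period).
- manip.snapshot(name): name is "side" or "top"; returns the picture (420x560x3 uint8, red, green, blue); there is no depth.
- manip.calibration(name): a dict with "fx", "fy", "cx", "cy" (pixels), "cam_to_world" (4x4, takes a point from camera to world coordinates). Camera axes: x right, y down, z forward; pixel columns grow to the right and rows downward; lengths in m; the calibration is good to about 2 mm. A picture is of the moment at which its call begins. calibration takes no time and is no camera call.
- manip.sign_off(): hands the job in, once; it reports no verdict.
The state is a dict: "t": time; "q": joint angles; "qd": joint speeds; "tau": joint torques, N m; "tcp_pos": TCP position; "tool_rot": TCP orientation; "force": force on the tool from outside, world axes, zero at the start; "ft_torque": the same for the moment, N m; "finger_gap": opening from 0.0 (shut) to 1.0 (fully open).
Only numpy, scipy, OpenCV 4.12 (cv2) and the standard library are available. Lean on these libraries where they do the work, as an engineer would, in place of code of your own. Each camera call takes 0.05 s, during which the arm holds its last target. There are 200 camera calls.

TASK

Turn the bench lamp up to full by sliding its dimmer all the way to the thick end of the wedge mark, then draw the widest chisel out of the sloping rack and hold it up for inspection under the lamp: blade level, bevelled face upward, cutting edge beneath the middle of the round lamp head and about half-way between bench and head. Finish still holding the chisel there, steady and carried by the fingers alone. Leave the other chisels in the rack and everything else on the bench where it is.

Things in the scene. Friction and masses are not known exactly. Their poses are not given: they have to be found in the camera images.
- dimmer (a joint): position of the lamp's dimmer grip along its straight slot, in m: 0 = off end, 0.070 = full (end stop, the thick end of the white wedge mark on the base). It slides with about 1.5 N of friction and stays where it is left
- dimmer_top (a point): centre of the top face of the dimmer grip, a black block 15 mm across the slot (x), 24 mm along it (y) and 22 mm tall, standing 2.5 mm clear of the top of the lamp's base (the base top is 30 mm above the bench); y axis: along the slot towards full; z up
- lamp: grey LED bench lamp, fixed: base 150 (x) by 220 mm (y), 30 mm high; origin at the centre of its underside. A 16 mm post (34 mm knuckle on top, up to 438 mm) stands at x +50, y -80 mm; from it a 14 mm boom 420 mm above the bench runs to the head at x +75, y -250 mm. Dimmer slot at x -40 mm; the grip's centre runs from y +10 (off) to +80 mm (full)
- lamp_head (a point): centre of the flat underside of the round lamp head (110 mm diameter, 48 mm high overall), 380 mm above the bench
- rack: plywood chisel rack, fixed, 380 mm wide (y), foot board x -40 to +110 mm; origin on the bench below the middle of its slotted strip. Slots at y -120, -40, +40, +120 mm, 44 mm wide, 12 mm across, strip 18 mm thick, its top at 140 mm. It slopes 30 degrees from upright: handles lean to -x, blades point down and to +x, a board behind them. Any chisel may stand in any slot
- chisel_a_grip (a point): widest chisel (38 mm blade): point on its axis in its handle, 50 mm from the shoulder; a good place to grasp. x axis: along the chisel to the cutting edge, y: across the blade, z: out of the bevelled face (forward and up in the rack). Flat-sided wooden handle 28 mm wide along y, 30 mm along z, from 36 mm before this point to 62 mm behind it, then a 9 mm hoop
- chisel_a_edge (a point): middle of the cutting edge of the widest chisel, 185 mm along x from the grip point (and 2 mm below the axis); same axes
- chisel_a: the widest chisel: origin on its axis at the shoulder (foot of its 25 mm wide brass ferrule, resting on the strip's top face), same axes. Blade 5 mm thick, ending 135 mm from the shoulder: draw it 140 mm or more along its axis to leave the slot. Mass 0.19 to 0.31 kg, balanced near the shoulder
- chisel_b: the chisel with a 25 mm blade (handle 26 mm wide), origin at its shoulder and axes like the widest one's, same lengths; stays in the rack
- chisel_c: the chisel with a 16 mm blade (handle 25 mm wide), likewise; stays in the rack
- chisel_d: the chisel with a 10 mm blade (handle 24 mm wide), likewise; stays in the rack
- mallet: joiner's mallet lying on the bench, 300 mm long (x), head 58 x 125 x 75 mm; not to be disturbed
- marking_gauge: marking gauge, beam 230 mm along y, 64 mm tall; not to be disturbed
- try_square: try square lying flat, stock 110 mm, blade 150 mm, 18 mm tall; not to be disturbed
- block_plane: block plane, 160 mm along y, 45 mm wide, about 65 mm tall; not to be disturbed
- whetstone: whetstone in its wooden tray, 75 x 220 mm, 28 mm tall; not to be disturbed
- glue: glue bottle, 60 mm diameter, 160 mm tall; not to be disturbed
- tape_measure: tape measure, 72 x 40 mm, 68 mm tall; not to be disturbed

How it is judged:
On the way, in this order (a step that is already met when the one before it is completed fails the run):
1. the lamp's dimmer is slid to full (value of joint dimmer above 0.064 m), for 0.2 s.
2. the widest chisel is drawn out of the rack by the fingers, its edge above the rack's strip (height (world z) of chisel_a_edge above 0.14 m and contact force between chisel_a and the fingers above 2 N and contact force between chisel_a and rack below 0.3 N), for 0.1 s.
At the end, for the whole second after the job is handed in: Dimmer within 6 mm of full; widest chisel held in the fingers, bevel up and level within 0.2 rad, edge within 50 mm across of the lamp head's centre and 120 to 300 mm above the bench, handle over 100 mm up, at rest, touching no rack, lamp, other chisel or bottle (value of joint dimmer above 0.064 m and angle between chisel_a_edge's own z axis and vertical below 0.2 rad and horizontal distance between chisel_a_edge and lamp_head below 0.05 m and height (world z) of chisel_a_edge between 0.12 and 0.3 m and height (world z) of chisel_a_grip above 0.1 m and contact force between chisel_a and the fingers above 2 N and contact force between chisel_a and rack below 0.3 N and contact force between chisel_a and lamp below 0.3 N and linear speed of chisel_a below 0.03 m/s and angular speed of chisel_a below 0.2 rad/s and contact force between chisel_a and glue below 0.3 N and contact force between chisel_a and chisel_b below 0.3 N and contact force between chisel_a and chisel_c below 0.3 N and contact force between chisel_a and chisel_d below 0.3 N); the arm keeps its last pose, push and grip.
It fails at once if another chisel pulled or knocked from its place (25 mm) (distance of any of chisel_b, chisel_c, chisel_d from where it was at the start of the episode above 0.025 m).
It fails at once if a bystander on the bench disturbed (moved 30 mm) (distance of any of mallet, marking_gauge, try_square, block_plane, whetstone, glue, tape_measure from where it was at the start of the episode above 0.03 m).
It also fails if it takes over 64 s, if anything falls off the work surface, if the arm or the gripper's body presses on something with over 40 N, if the wrist force passes 120 N, or if a joint passes its speed limit or range.

## Working session

There is one attempt and no reset: what is moved stays moved. The work goes in short steps, Python scripts to look and compute and a tool call to move; the robot and the scene stay as the last step left them, time stands still between calls to the robot, and variables do not carry over. Pictures are saved under pics/ and viewed, about 8 in all and at most 12, crops included, and the job is handed in when it is done.

Besides the shell and the picture viewer there is one more tool, called after ">>>" as name([rows], argument=value, ...), one row to a line, values as JSON. send_rows: Moves the arm, as the interface text tells. Its arguments: {"type":"object","properties":{"motion":{"type":"array","items":{"type":"object","properties":{"gripper":{"type":"number"},"travel":{"type":"array","items":{"type":"number"}},"rotation":{"type":"array","items":{"type":"number"}}}}},"newtons":{"type":"number"}},"required":["motion"]}

```bash
ls; mkdir -p pics; python3 - <<'E'
from station import manip
import cv2
for n in ("side","top"):
    im=manip.snapshot(n); cv2.imwrite(f"pics/{n}0.png",im[:,:,::-1]); c=manip.calibration(n)
    print(n,c["fx"],c["cx"],c["cy"],c["cam_to_world"])
print(manip.sense())
E
```

```text
pics
side 389.620962293137 286.06558596699944 215.3731826347099 [[-0.8076498  -0.4392529   0.39339381  0.16610395]
 [-0.58955948  0.61399846 -0.52480997  0.51045408]
 [-0.01101889 -0.65579172 -0.75486145  1.04852264]
 [ 0.          0.          0.          1.        ]]
top 546.4724659487044 277.1577480015999 216.34220518755922 [[-0.02626498 -0.9949794   0.09657197  0.45390933]
 [-0.99963062  0.02546652 -0.00949156 -0.02967383]
 [ 0.00698456 -0.09678559 -0.99528075  1.47203258]
 [ 0.          0.          0.          1.        ]]
{'t': 0.1, 'q': array([-1.42451296e+00,  5.28388460e-01,  1.43379564e+00,  4.91370348e-06,
        1.18142343e+00, -1.78471292e-01]), 'qd': array([-0.00010197, -0.00170645, -0.00379909, -0.0012931 ,  0.00096049,
        0.00076918]), 'tau': array([-9.76670817e-04, -4.43304777e+01, -1.78585517e+01, -9.23977063e-05,
        3.91249123e-03, -1.18512901e-05]), 'tcp_pos': array([ 0.19937092, -0.59165006,  0.23041529]), 'tool_rot': array([ 9.86845392e-01,  1.61663716e-01,  1.84846488e-05, -1.00726890e-03]), 'force': array([ 0.43706677, -0.16839545,  1.10322007]), 'ft_torque': array([-0.01751372,  0.00357531,  0.01315919]), 'finger_gap': 0.9984287585672603}
```

View pics/top0.png

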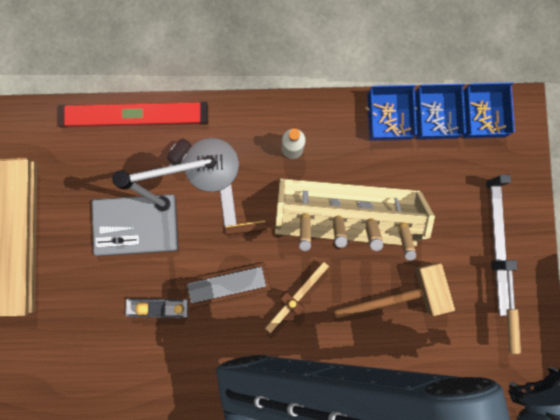

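View pics/side0.png

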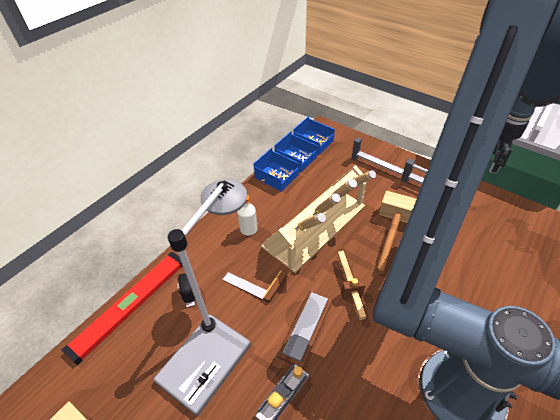

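```bash
python3 - <<'E'
import cv2,numpy as np
t=cv2.imread("pics/top0.png"); s=cv2.imread("pics/side0.png")
a=cv2.resize(t[170:270,265:445],None,fx=4.4,fy=4.4,interpolation=cv2.INTER_CUBIC)
cv2.imwrite("pics/rack_t.png",a[:600,:800])
b=cv2.resize(t[130:262,85:245],None,fx=4,fy=4,interpolation=cv2.INTER_CUBIC)
cv2.imwrite("pics/lamp_t.png",b)
c=cv2.resize(s[155:275,255:385],None,fx=5,fy=5,interpolation=cv2.INTER_CUBIC)
cv2.imwrite("pics/rack_s.png",c)
E
```

```text
(no output)
```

View pics/rack_t.png

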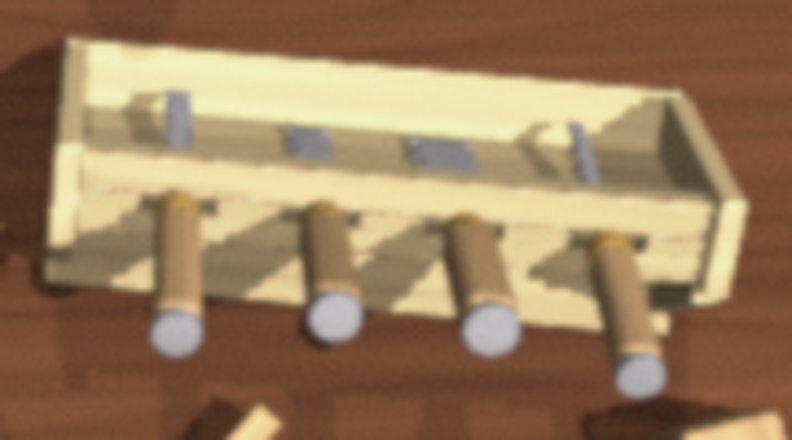

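View pics/lamp_t.png

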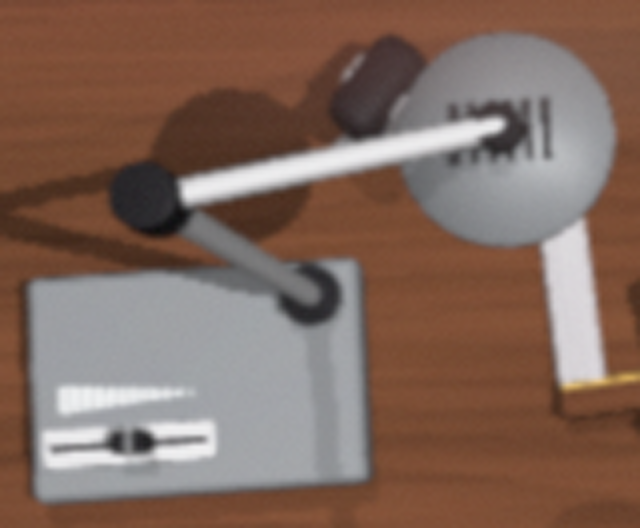

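View pics/rack_s.png

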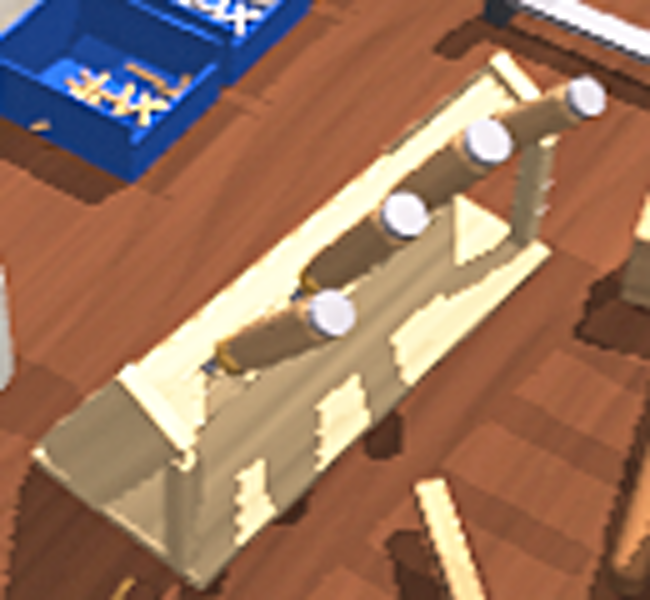

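```bash
cat > h.py <<'E'
import numpy as np
from station import manip
from scipy.optimize import least_squares
from scipy.spatial.transform import Rotation as R
C={n:manip.calibration(n) for n in("side","top")}
def proj(n,P):
    c=C[n];T=np.linalg.inv(c["cam_to_world"]);p=np.atleast_2d(P)@T[:3,:3].T+T[:3,3]
    return np.c_[c["fx"]*p[:,0]/p[:,2]+c["cx"],c["fy"]*p[:,1]/p[:,2]+c["cy"]]
def atz(n,uv,z):
    c=C[n];T=c["cam_to_world"];d=T[:3,:3]@np.array([(uv[0]-c["cx"])/c["fx"],(uv[1]-c["cy"])/c["fy"],1])
    return T[:3,3]+d*(z-T[2,3])/d[2]
def tri(a,b):
    r=least_squares(lambda P:np.r_[proj("top",P)[0]-a,proj("side",P)[0]-b],[.5,0,.1]); return r.x,r.fun
def pose(T,p): # x,y,yaw frame
    c,s=np.cos(T[2]),np.sin(T[2]);p=np.atleast_2d(p);return np.c_[T[0]+c*p[:,0]-s*p[:,1],T[1]+s*p[:,0]+c*p[:,1],p[:,2]]
E
python3 - <<'E'
from h import *
np.set_printoptions(precision=4,suppress=True)
ht=np.array([[177,333],[335,317],[490,330],[640,376]])/4.4+[265,170]
hs=np.array([[331,314],[405,214],[488,142],[586,97]])/5+[255,155]
for a,b in zip(ht,hs): print("hoop",*tri(a,b), "atz",atz("top",a,.245))
ft=np.array([[178,200],[322,208],[465,218],[610,240]])/4.4+[265,170]
for a in ft: print("ferrule",atz("top",a,.15))
L=np.array([[27,282],[360,262],[370,480],[37,500]])/4+[85,130]
M=np.array([[.075,.11,.03],[.075,-.11,.03],[-.075,-.11,.03],[-.075,.11,.03]])
r=least_squares(lambda T:(proj("top",pose(T,M))-L).ravel(),[.4,.3,0]);print("lamp",r.x,r.fun)
g=atz("top",np.array([131,440])/4+[85,130],.05);print("dimmer",g)
T=r.x;c,s=np.cos(T[2]),np.sin(T[2]);d=g[:2]-T[:2];print("in lamp",c*d[0]+s*d[1],-s*d[0]+c*d[1])
print("full top",pose(T,[-.04,.08,.0545]),"head",pose(T,[.075,-.25,.38]),atz("top",np.array([508,140])/4+[85,130],.39))
print("side proj head",proj("side",pose(T,[.075,-.25,.38])))
# rack fit: hoop ends + foot
Hm=np.array([[-.0605,y,.245] for y in(.12,.04,-.04,-.12)])
r=least_squares(lambda T:np.r_[(proj("top",pose(T,Hm))-ht).ravel(),(proj("side",pose(T,Hm))-hs).ravel()],[.5,-.1,0]);print("rack",r.x,r.fun.round(1))
E
```

```text
hoop [ 0.5056 -0.1031  0.2365] [-0.0169 -0.0293  0.0407  0.0041] atz [ 0.5052 -0.1026  0.245 ]
hoop [ 0.5104 -0.1842  0.2439] [ 0.2184  0.3935 -0.5645 -0.0552] atz [ 0.5113 -0.1836  0.245 ]
hoop [ 0.5017 -0.2634  0.2429] [ 0.2115  0.3999 -0.5862 -0.0549] atz [ 0.5026 -0.2626  0.245 ]
hoop [ 0.4766 -0.3414  0.2331] [ 0.1634  0.3289 -0.4877 -0.0432] atz [ 0.4772 -0.3381  0.245 ]
ferrule [ 0.5826 -0.1111  0.15  ]
ferrule [ 0.5761 -0.1906  0.15  ]
ferrule [ 0.5685 -0.2695  0.15  ]
ferrule [ 0.5543 -0.3491  0.15  ]
lamp [0.5802 0.3336 0.038 ] [ 0.2866 -0.8987 -0.0048 -1.0981  0.1298  0.7947 -0.4069  1.16  ]
dimmer [0.5407 0.3724 0.05  ]
in lamp -0.03798029449527081 0.04032445795234142
full top [[0.5372 0.412  0.0545]] head [[0.6647 0.0866 0.38  ]] [0.6657 0.088  0.39  ]
side proj head [[224.6909 198.1472]]
rack [ 0.558  -0.2282 -0.1185] [-0.4 -3.  -0.9  3.9 -0.6  4.2  0.8 -2.9 -2.  -2.8  1.3  1.4  1.6  1.1
 -2.2 -3.6]
```

```bash
cat >> h.py <<'E'
from scipy.linalg import logm,expm
import json,os
def M(p,Rm): T=np.eye(4);T[:3,:3]=Rm;T[:3,3]=p;return T
def frame(y,z):
    z=np.array(z,float);z/=np.linalg.norm(z);y=np.array(y,float);y-=z*(y@z);y/=np.linalg.norm(y)
    return np.column_stack([np.cross(y,z),y,z])
def plan(way,start=None,vmax=38,wmax=6.5):
    s=manip.sense();T=M(s["tcp_pos"],R.from_quat(s["tool_rot"]).as_matrix()) if start is None else start
    open("log.jsonl","a").write(json.dumps([s["q"].tolist(),s["tcp_pos"].tolist(),s["tool_rot"].tolist()])+"\n")
    for p,Rm in way:
        D=np.linalg.inv(T)@M(p,Rm); rv=np.degrees(R.from_matrix(D[:3,:3]).as_rotvec())
        n=int(max(1,np.ceil(np.linalg.norm(D[:3,3])*1e3/vmax),np.ceil(np.linalg.norm(rv)/wmax)))
        while True:
            E=expm(np.real(logm(D))/n)
            if np.linalg.norm(E[:3,3])*1e3<=vmax: break
            n+=1
        t=np.round(E[:3,3]*1e3,1);r=np.round(rv/n,2);print(n,"rows travel",t.tolist(),"rotation",r.tolist())
        for _ in range(n): T=T@M(t/1e3,R.from_rotvec(np.radians(r)).as_matrix())
        print("  ends",T[:3,3].round(4))
    return T
E
python3 - <<'E'
from h import *
a=.038;F=frame([np.cos(a),np.sin(a),0],[0,0,-1])
plan([((.40,-.05,.33),F),((.5405,.33,.10),F),((.5405,.33,.04),F)])
E
```

```text
17 rows travel [34.9, -10.3, -5.8] rotation [-0.0, -0.01, -4.33]
  ends [ 0.3998 -0.0506  0.3294]
13 rows travel [28.8, 12.0, 17.6] rotation [-0.01, 0.0, 0.0]
  ends [0.541  0.3295 0.1004]
2 rows travel [0.3, -0.3, 30.2] rotation [0.01, 0.01, 0.02]
  ends [0.5404 0.3301 0.04  ]
```

>>> send_rows([
  {"gripper":0,"travel":[0,0,-33],"rotation":[0,0,0]},
  {"gripper":0,"travel":[0,0,-33],"rotation":[0,0,0]},
  {"gripper":0,"travel":[0,0,-33],"rotation":[0,0,0]},
  {"gripper":0,"travel":[34.9,-10.3,0],"rotation":[0,0,-4.33]},
  {"gripper":0,"travel":[34.9,-10.3,0],"rotation":[0,0,-4.33]},
  {"gripper":0,"travel":[34.9,-10.3,0],"rotation":[0,0,-4.33]},
  {"gripper":0,"travel":[34.9,-10.3,0],"rotation":[0,0,-4.33]},
  {"gripper":0,"travel":[34.9,-10.3,0],"rotation":[0,0,-4.33]},
  {"gripper":0,"travel":[34.9,-10.3,0],"rotation":[0,0,-4.33]},
  {"gripper":0,"travel":[34.9,-10.3,0],"rotation":[0,0,-4.33]},
  {"gripper":0,"travel":[34.9,-10.3,0],"rotation":[0,0,-4.33]},
  {"gripper":0,"travel":[34.9,-10.3,0],"rotation":[0,0,-4.33]},
])

```text
t: 1.1
tcp_pos: [0.3963, -0.3361, 0.3298]
tool_rot: [0.875, 0.483, 0.0, -0.0]
force: [1.1, -0.7, 0.7]
finger_gap: -0.003
```

>>> send_rows([
  {"gripper":0,"travel":[34.9,-10.3,0],"rotation":[0,0,-4.33]},
  {"gripper":0,"travel":[34.9,-10.3,0],"rotation":[0,0,-4.33]},
  {"gripper":0,"travel":[34.9,-10.3,0],"rotation":[0,0,-4.33]},
  {"gripper":0,"travel":[34.9,-10.3,0],"rotation":[0,0,-4.33]},
  {"gripper":0,"travel":[34.9,-10.3,0],"rotation":[0,0,-4.33]},
  {"gripper":0,"travel":[34.9,-10.3,0],"rotation":[0,0,-4.33]},
  {"gripper":0,"travel":[34.9,-10.3,0],"rotation":[0,0,-4.33]},
  {"gripper":0,"travel":[34.9,-10.3,0],"rotation":[0,0,-4.33]},
  {"gripper":0,"travel":[0,0,0],"rotation":[0,0,0]},
])

```text
t: 1.85
tcp_pos: [0.3962, -0.0453, 0.3296]
tool_rot: [0.691, 0.723, 0.0, -0.003]
force: [-0.2, -0.2, -0.1]
finger_gap: -0.001
```

```bash
python3 - <<'E'
from h import *
a=.038;F=frame([np.cos(a),np.sin(a),0],[0,0,-1])
plan([((.5405,.33,.10),F),((.5405,.33,.04),F)]);print(manip.sense())
E
```

```text
13 rows travel [28.3, 12.4, 17.7] rotation [-0.02, -0.02, 0.04]
  ends [0.5413 0.3296 0.1001]
2 rows travel [0.2, -0.4, 30.1] rotation [0.02, 0.0, -0.02]
  ends [0.5405 0.33   0.0399]
{'t': 1.85, 'q': array([-0.39783646,  0.08520025,  1.8122803 ,  0.00259256,  1.24951591,
       -0.44508262]), 'qd': array([-0.07077576,  0.03390159, -0.05906003, -0.06589872, -0.04983269,
        0.0060375 ]), 'tau': array([  1.11156497, -23.99205565, -19.14683461,   0.23871339,
        -0.02732432,  -0.02558265]), 'tcp_pos': array([ 0.39619312, -0.04530326,  0.32960867]), 'tool_rot': array([ 6.90502509e-01,  7.23323907e-01,  1.86593631e-04, -2.96234397e-03]), 'force': array([-0.18435261, -0.23964094, -0.05537915]), 'ft_torque': array([-0.01064383, -0.01676895, -0.02912587]), 'finger_gap': -0.0009881060366320749}
```

>>> send_rows([
  {"gripper":0,"travel":[28.3,12.4,17.7],"rotation":[0,0,0]},
  {"gripper":0,"travel":[28.3,12.4,17.7],"rotation":[0,0,0]},
  {"gripper":0,"travel":[28.3,12.4,17.7],"rotation":[0,0,0]},
  {"gripper":0,"travel":[28.3,12.4,17.7],"rotation":[0,0,0]},
  {"gripper":0,"travel":[28.3,12.4,17.7],"rotation":[0,0,0]},
  {"gripper":0,"travel":[28.3,12.4,17.7],"rotation":[0,0,0]},
  {"gripper":0,"travel":[28.3,12.4,17.7],"rotation":[0,0,0]},
  {"gripper":0,"travel":[28.3,12.4,17.7],"rotation":[0,0,0]},
  {"gripper":0,"travel":[28.3,12.4,17.7],"rotation":[0,0,0]},
  {"gripper":0,"travel":[28.3,12.4,17.7],"rotation":[0,0,0]},
  {"gripper":0,"travel":[28.3,12.4,17.7],"rotation":[0,0,0]},
  {"gripper":0,"travel":[28.3,12.4,17.7],"rotation":[0,0,0]},
])

```text
t: 2.85
tcp_pos: [0.5357, 0.2951, 0.1164]
tool_rot: [0.693, 0.721, -0.0, -0.0]
force: [0.0, -1.0, 0.8]
finger_gap: -0.0
```

>>> send_rows([
  {"gripper":0,"travel":[28.3,12.4,17.7],"rotation":[0,0,0]},
  {"gripper":0,"travel":[0,0,0],"rotation":[0,0,0]},
  {"gripper":0,"travel":[0,0,0],"rotation":[0,0,0]},
  {"gripper":0,"travel":[0,0,0],"rotation":[0,0,0]},
])

```text
t: 3.18
tcp_pos: [0.5461, 0.3221, 0.0997]
tool_rot: [0.693, 0.721, -0.001, -0.0]
force: [-0.4, -0.5, -0.2]
finger_gap: 0.001
```

```bash
python3 - <<'E'
from h import *
import cv2
a=.038;F=frame([np.cos(a),np.sin(a),0],[0,0,-1])
plan([((.5405,.33,.04),F)])
s=cv2.resize(manip.snapshot("side")[270:420,110:300,::-1],None,fx=4,fy=4,interpolation=cv2.INTER_CUBIC);cv2.imwrite("pics/s1.png",s)
E
```

```text
2 rows travel [4.1, -2.6, 29.8] rotation [-0.04, 0.03, 0.02]
  ends [0.5405 0.33   0.0401]
```

View pics/s1.png

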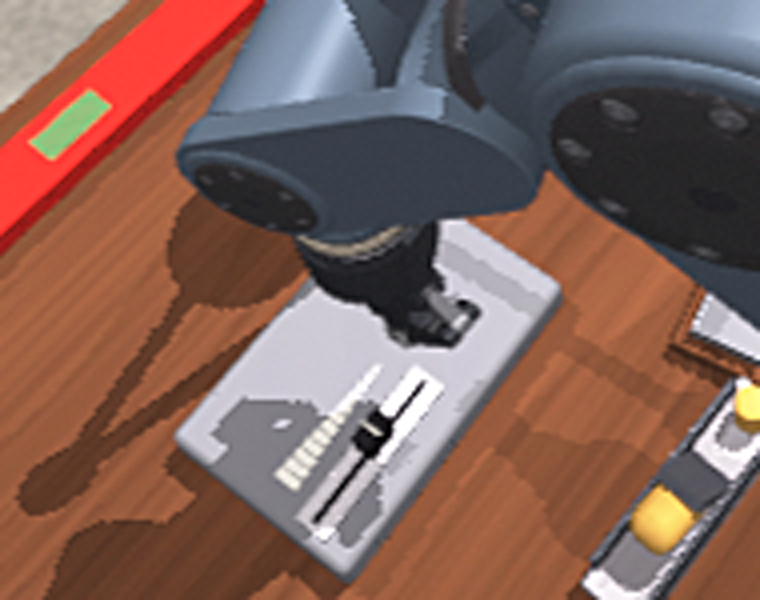

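>>> send_rows([
  {"gripper":0,"travel":[2,-3,29.8],"rotation":[0,0,0]},
  {"gripper":0,"travel":[2,-2,29.8],"rotation":[0,0,0]},
  {"gripper":0,"travel":[0,0,0],"rotation":[0,0,0]},
  {"gripper":0,"travel":[7,0,0],"rotation":[0,0,0]},
  {"gripper":0,"travel":[7,0,0],"rotation":[0,0,0]},
  {"gripper":0,"travel":[7,0,0],"rotation":[0,0,0]},
  {"gripper":0,"travel":[7,0,0],"rotation":[0,0,0]},
  {"gripper":0,"travel":[7,0,0],"rotation":[0,0,0]},
  {"gripper":0,"travel":[7,0,0],"rotation":[0,0,0]},
  {"gripper":0,"travel":[7,0,0],"rotation":[0,0,0]},
  {"gripper":0,"travel":[0,0,0],"rotation":[0,0,0]},
])

```text
t: 4.15
tcp_pos: [0.5396, 0.3775, 0.041]
tool_rot: [0.693, 0.721, 0.001, -0.0]
force: [0.2, 0.7, -0.6]
finger_gap: 0.0
```

>>> send_rows([
  {"gripper":0,"travel":[4,0,0],"rotation":[0,0,0]},
  {"gripper":0,"travel":[4,0,0],"rotation":[0,0,0]},
  {"gripper":0,"travel":[2,0,0],"rotation":[0,0,0]},
  {"gripper":0,"travel":[0,0,0],"rotation":[0,0,0]},
  {"gripper":0,"travel":[0,0,0],"rotation":[0,0,0]},
])

```text
t: 4.57
tcp_pos: [0.539, 0.3858, 0.0404]
tool_rot: [0.693, 0.721, 0.0, -0.0]
force: [-0.8, -0.5, 0.5]
finger_gap: 0.005
```

>>> send_rows([
  {"gripper":0,"travel":[3,0,0],"rotation":[0,0,0]},
  {"gripper":0,"travel":[3,0,0],"rotation":[0,0,0]},
  {"gripper":0,"travel":[0,0,0],"rotation":[0,0,0]},
  {"gripper":0,"travel":[0,0,0],"rotation":[0,0,0]},
])

```text
t: 4.9
tcp_pos: [0.5388, 0.3907, 0.0404]
tool_rot: [0.693, 0.721, -0.001, 0.0]
force: [1.1, -4.0, 0.6]
finger_gap: -0.001
```

```bash
python3 - <<'E'
from h import *
import cv2
plan([]);s=manip.sense();print(s["tcp_pos"],s["force"],s["q"])
s=cv2.resize(manip.snapshot("side")[270:420,110:300,::-1],None,fx=4,fy=4,interpolation=cv2.INTER_CUBIC);cv2.imwrite("pics/s2.png",s)
# kinematics fit from log
D=[json.loads(l) for l in open("log.jsonl")]
def fk(k,q):
    h,a2,a3,Lt,e,d=k;t=q[1]+q[2];u=t+q[4]
    r=a2*np.sin(q[1])+a3*np.sin(t)+e*np.cos(t)+Lt*np.sin(u);z=h+a2*np.cos(q[1])+a3*np.cos(t)-e*np.sin(t)+Lt*np.cos(u)
    c,s=np.cos(q[0]),np.sin(q[0]);return np.array([c*r-s*d,s*r+c*d,z])
for e in (0,1):
    f=lambda k:np.r_[np.ravel([fk(np.r_[k[:4],k[4]*e,k[5]],q)-p for q,p,_ in D]),1e-3*(k[4]),1e-4*(k[:4]-[.15,.45,.4,.3])]
    r=least_squares(f,[.15,.45,.4,.3,0,.11]);print(r.x,np.abs(r.fun).max())
E
```

```text
[0.53875483 0.39073544 0.04041992] [ 1.09568116 -3.96275876  0.57913563] [ 4.60397357e-01  8.18669544e-01  1.44855220e+00 -1.40638871e-03
  8.75762433e-01  4.22237696e-01]
[12.12579027  0.46856846  0.43173374 12.12824699  0.          0.11107144] 0.007123844665416906
[0.27287803 0.58800875 0.39169385 0.29538394 0.1141047  0.11107144] 0.0006070798513082148
```

View pics/s2.png

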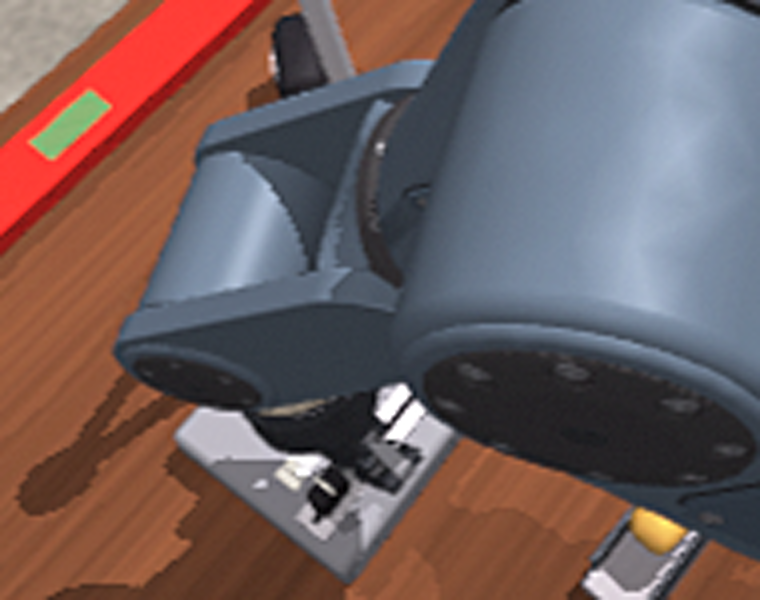

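>>> send_rows([
  {"gripper":0,"travel":[3,0,0],"rotation":[0,0,0]},
  {"gripper":0,"travel":[2,0,0],"rotation":[0,0,0]},
  {"gripper":0,"travel":[0,0,0],"rotation":[0,0,0]},
  {"gripper":0,"travel":[0,0,0],"rotation":[0,0,0]},
])

```text
t: 5.28
tcp_pos: [0.5387, 0.3909, 0.0405]
tool_rot: [0.693, 0.721, -0.004, 0.002]
force: [0.9, -16.8, 4.5]
finger_gap: 0.003
```

```bash
cat >> h.py <<'E'
K=dict(h=.273,a2=.588,a3=.3917,Lt=.2954,e=.1141,d=.111)
def ikwrist(p,z,Lt=None):
    """q1,q2,q3,pitch angle left for wrist, with wrist centre geometry (q4 small)"""
    w=np.array(p)-(Lt or K["Lt"])*np.array(z);rr=np.hypot(w[0],w[1]);r=np.sqrt(rr**2-K["d"]**2);q1=np.arctan2(w[1],w[0])-np.arctan2(K["d"],r)
    zz=w[2]-K["h"];L=np.hypot(K["a3"],K["e"]);g=np.arctan2(K["e"],K["a3"]);D=np.hypot(r,zz)
    c=(D*D-K["a2"]**2-L*L)/(2*K["a2"]*L)
    if abs(c)>1:return q1,None
    b=np.arccos(c);q3=b-g;q2=np.arctan2(r,zz)-np.arctan2(L*np.sin(b),K["a2"]+L*np.cos(b));t=q2+q3
    a=np.array([np.sin(t)*np.cos(q1),np.sin(t)*np.sin(q1),np.cos(t)]);return np.round([q1,q2,q3,np.arccos(a@z)],2),w.round(3)
E
python3 - <<'E'
from h import *
print(manip.sense()["tcp_pos"],manip.sense()["force"])
ya=-.118;fx=np.array([np.cos(ya),np.sin(ya),0]);up=np.array([0,0,1.])
G=np.array([.562,-.2705,.138])-.05*(.5*fx-.866*up);print("grip pt",G)
for deg in (0,15,30,45,60):
    t=np.radians(deg);z=-np.cos(t)*up-np.sin(t)*fx; p=G+.019*z
    print(deg,"rack",*ikwrist(p,z))
    p2=p+.16*(-.5*fx+.866*up);print("  out",*ikwrist(p2,z))
    t2=t-np.pi/3; E=np.array([.665,.087,.19])
    for fa in (-.4,0,.3):
        f=np.array([np.cos(fa),np.sin(fa),0]);z=-np.cos(t2)*up-np.sin(t2)*f;print("   final",fa,*ikwrist(E-.185*f+.019*z,z))
E
```

```text
[0.53870067 0.39094913 0.04052166] [  0.94277628 -16.81822507   4.50160467]
grip pt [ 0.53717385 -0.26755684  0.1813    ]
0 rack [-0.65  0.58  1.56  1.  ] [ 0.537 -0.268  0.458]
  out [-0.73  0.31  1.59  1.24] [ 0.458 -0.258  0.596]
   final -0.4 [0.44 0.66 2.21 0.88] [0.274 0.252 0.328]
   final 0 [-0.1   0.77  2.54  1.22] [0.241 0.087 0.328]
   final 0.3 [-0.58  0.75  2.52  1.13] [ 0.26  -0.038  0.328]
15 rack [-0.59  0.67  1.39  1.32] [ 0.608 -0.276  0.448]
  out [-0.66  0.42  1.45  1.5 ] [ 0.529 -0.267  0.587]
   final -0.4 [0.36 0.52 2.13 0.52] [0.315 0.235 0.385]
   final 0 [-0.09  0.48  2.37  0.5 ] [0.285 0.087 0.385]
   final 0.3 [-0.46  0.48  2.35  0.6 ] [ 0.302 -0.025  0.385]
30 rack [-0.55  0.79  1.22  1.62] [ 0.674 -0.284  0.421]
  out [-0.6   0.54  1.32  1.76] [ 0.595 -0.274  0.559]
   final -0.4 [0.26 0.44 2.02 0.4 ] [0.367 0.213 0.429]
   final 0 [-0.07  0.38  2.19  0.07] [0.342 0.087 0.429]
   final 0.3 [-0.34  0.38  2.18  0.34] [ 0.356 -0.009  0.429]
45 rack [-0.52  0.91  1.07  1.9 ] [ 0.731 -0.291  0.377]
  out [-0.56  0.66  1.21  1.99] [ 0.652 -0.281  0.515]
   final -0.4 [0.17 0.43 1.89 0.61] [0.429 0.187 0.457]
   final 0 [-0.06  0.38  2.01  0.5 ] [0.408 0.087 0.457]
   final 0.3 [-0.24  0.38  2.    0.55] [0.42  0.011 0.457]
60 rack [-0.5   1.03  0.94  2.15] [ 0.775 -0.296  0.32 ]
  out [-0.54  0.77  1.13  2.19] [ 0.695 -0.286  0.458]
   final -0.4 [0.1  0.47 1.76 0.91] [0.495 0.159 0.466]
   final 0 [-0.05  0.44  1.83  0.87] [0.48  0.087 0.466]
   final 0.3 [-0.16  0.44  1.83  0.87] [0.488 0.032 0.466]
```

```bash
cat >> h.py <<'E'
ya=-.118;fx=np.array([np.cos(ya),np.sin(ya),0]);up=np.array([0,0,1.]);ry=np.array([-np.sin(ya),np.cos(ya),0])
G=np.array([.562,-.2705,.138])-.05*(.5*fx-.866*up)
zt=-(up+fx)/np.sqrt(2);FR=frame(-ry,zt)
E
python3 - <<'E'
from h import *
a=.038;F=frame([np.cos(a),np.sin(a),0],[0,0,-1])
plan([((.539,.378,.041),F),((.52,.33,.16),F),((.42,-.05,.35),F),((.50,-.25,.41),frame(-ry,-up)),(G-.13*zt,FR)])
print(ikwrist(G-.13*zt,zt))
E
```

```text
1 rows travel [-13.0, -0.2, -0.4] rotation [-0.18, 0.55, 0.15]
  ends [0.539 0.378 0.041]
4 rows travel [-11.8, -5.2, -29.7] rotation [0.0, -0.0, -0.0]
  ends [0.52   0.33   0.1598]
12 rows travel [-31.3, -9.5, -15.8] rotation [0.0, -0.0, -0.0]
  ends [ 0.4204 -0.0497  0.3494]
16 rows travel [-6.3, 14.0, -3.8] rotation [0.0, -0.0, 6.18]
  ends [ 0.5    -0.2508  0.4102]
7 rows travel [24.7, 1.8, 12.6] rotation [0.0, -6.43, 0.01]
  ends [ 0.6283 -0.2787  0.2734]
(array([-0.47,  0.99,  0.59,  2.29]), array([ 0.836, -0.303,  0.482]))
```

>>> send_rows([
  {"gripper":0,"travel":[-13,0,0],"rotation":[0,0,0]},
  {"gripper":0,"travel":[-11.8,-5.2,-29.7],"rotation":[0,0,0]},
  {"gripper":0,"travel":[-11.8,-5.2,-29.7],"rotation":[0,0,0]},
  {"gripper":0,"travel":[-11.8,-5.2,-29.7],"rotation":[0,0,0]},
  {"gripper":0,"travel":[-11.8,-5.2,-29.7],"rotation":[0,0,0]},
  {"gripper":0,"travel":[-31.3,-9.5,-15.8],"rotation":[0,0,0]},
  {"gripper":0,"travel":[-31.3,-9.5,-15.8],"rotation":[0,0,0]},
  {"gripper":0,"travel":[-31.3,-9.5,-15.8],"rotation":[0,0,0]},
  {"gripper":0,"travel":[-31.3,-9.5,-15.8],"rotation":[0,0,0]},
  {"gripper":0,"travel":[-31.3,-9.5,-15.8],"rotation":[0,0,0]},
  {"gripper":0,"travel":[-31.3,-9.5,-15.8],"rotation":[0,0,0]},
  {"gripper":0,"travel":[-31.3,-9.5,-15.8],"rotation":[0,0,0]},
])

```text
t: 6.28
tcp_pos: [0.4621, 0.1136, 0.2711]
tool_rot: [0.693, 0.721, 0.001, 0.0]
force: [1.1, -0.4, 0.5]
finger_gap: 0.003
```

>>> send_rows([
  {"gripper":0,"travel":[-31.3,-9.5,-15.8],"rotation":[0,0,0]},
  {"gripper":0,"travel":[-31.3,-9.5,-15.8],"rotation":[0,0,0]},
  {"gripper":0,"travel":[-31.3,-9.5,-15.8],"rotation":[0,0,0]},
  {"gripper":0,"travel":[-31.3,-9.5,-15.8],"rotation":[0,0,0]},
  {"gripper":0,"travel":[-31.3,-9.5,-15.8],"rotation":[0,0,0]},
  {"gripper":0,"travel":[0,0,0],"rotation":[0,0,0]},
])

```text
t: 6.78
tcp_pos: [0.4225, -0.0488, 0.3524]
tool_rot: [0.695, 0.719, 0.001, 0.005]
force: [0.9, -0.2, -0.2]
finger_gap: 0.001
```

>>> send_rows([
  {"gripper":55,"travel":[-6.3,14,-3.8],"rotation":[0,0,6.18]},
  {"gripper":55,"travel":[-6.3,14,-3.8],"rotation":[0,0,6.18]},
  {"gripper":55,"travel":[-6.3,14,-3.8],"rotation":[0,0,6.18]},
  {"gripper":55,"travel":[-6.3,14,-3.8],"rotation":[0,0,6.18]},
  {"gripper":55,"travel":[-6.3,14,-3.8],"rotation":[0,0,6.18]},
  {"gripper":55,"travel":[-6.3,14,-3.8],"rotation":[0,0,6.18]},
  {"gripper":55,"travel":[-6.3,14,-3.8],"rotation":[0,0,6.18]},
  {"gripper":55,"travel":[-6.3,14,-3.8],"rotation":[0,0,6.18]},
  {"gripper":55,"travel":[-6.3,14,-3.8],"rotation":[0,0,6.18]},
  {"gripper":55,"travel":[-6.3,14,-3.8],"rotation":[0,0,6.18]},
  {"gripper":55,"travel":[-6.3,14,-3.8],"rotation":[0,0,6.18]},
  {"gripper":55,"travel":[-6.3,14,-3.8],"rotation":[0,0,6.18]},
])

```text
t: 7.78
tcp_pos: [0.5181, -0.186, 0.3944]
tool_rot: [0.988, 0.155, 0.001, -0.001]
force: [0.0, -0.3, -1.0]
finger_gap: 0.644
```

>>> send_rows([
  {"gripper":55,"travel":[-6.3,14,-3.8],"rotation":[0,0,6.18]},
  {"gripper":55,"travel":[-6.3,14,-3.8],"rotation":[0,0,6.18]},
  {"gripper":55,"travel":[-6.3,14,-3.8],"rotation":[0,0,6.18]},
  {"gripper":55,"travel":[-6.3,14,-3.8],"rotation":[0,0,6.18]},
  {"gripper":55,"travel":[0,0,0],"rotation":[0,0,0]},
  {"gripper":55,"travel":[0,0,0],"rotation":[0,0,0]},
])

```text
t: 8.28
tcp_pos: [0.5013, -0.2448, 0.4097]
tool_rot: [0.998, -0.057, 0.001, -0.001]
force: [-0.3, -0.4, 0.2]
finger_gap: 0.645
```

```bash
python3 - <<'E'
from h import *
s=manip.sense();print(s["tcp_pos"],s["q"].round(3),s["force"].round(1))
plan([(G-.13*zt,FR)])
E
```

```text
[ 0.50126567 -0.24477491  0.40965774] [-0.656  0.277  1.343  0.002  1.521  1.03 ] [-0.3 -0.4  0.2]
7 rows travel [24.6, 2.7, 12.6] rotation [0.0, -6.44, 0.03]
  ends [ 0.6284 -0.2785  0.2731]
```

>>> send_rows([
  {"gripper":55,"travel":[24.6,2.7,12.6],"rotation":[0,-6.44,0]},
  {"gripper":55,"travel":[24.6,2.7,12.6],"rotation":[0,-6.44,0]},
  {"gripper":55,"travel":[24.6,2.7,12.6],"rotation":[0,-6.44,0]},
  {"gripper":55,"travel":[24.6,2.7,12.6],"rotation":[0,-6.44,0]},
  {"gripper":55,"travel":[24.6,2.7,12.6],"rotation":[0,-6.44,0]},
  {"gripper":55,"travel":[24.6,2.7,12.6],"rotation":[0,-6.44,0]},
  {"gripper":55,"travel":[24.6,2.7,12.6],"rotation":[0,-6.44,0]},
  {"gripper":55,"travel":[0,0,0],"rotation":[0,0,0]},
  {"gripper":55,"travel":[0,0,0],"rotation":[0,0,0]},
])

```text
t: 9.03
tcp_pos: [0.6269, -0.2764, 0.2567]
tool_rot: [0.918, -0.049, -0.393, -0.027]
force: [0.1, 0.4, -0.1]
finger_gap: 0.643
```

```bash
python3 - <<'E'
from h import *
import cv2
s=manip.sense();print(s["tcp_pos"],s["q"].round(3),s["force"].round(1),R.from_quat(s["tool_rot"]).as_matrix().round(3))
T=plan([(G-.045*zt,FR),(G+.019*zt,FR)])
a=manip.snapshot("side")[100:280,230:400,::-1];b=manip.snapshot("top")[130:290,255:425,::-1]
im=np.zeros((540,800,3),np.uint8)
a=cv2.resize(a,None,fx=2.3,fy=2.3,interpolation=cv2.INTER_CUBIC);b=cv2.resize(b,None,fx=2.3,fy=2.3,interpolation=cv2.INTER_CUBIC)
im[:a.shape[0],:391]=a;im[:b.shape[0],400:791]=b;cv2.imwrite("pics/pre.png",im)
tip=s["tcp_pos"];print("tip px",(proj("side",tip)-[230,100])*2.3,(proj("top",tip)-[255,130])*2.3+[400,0],"grip",(proj("side",G)-[230,100])*2.3,(proj("top",G)-[255,130])*2.3+[400,0])
E
```

```text
[ 0.62691228 -0.27635352  0.25665339] [-0.471  1.01   0.59  -0.334  2.292  1.085] [ 0.1  0.4 -0.1] [[ 0.686 -0.112 -0.719]
 [-0.069 -0.994  0.089]
 [-0.724 -0.012 -0.69 ]]
2 rows travel [-4.6, 1.0, 36.1] rotation [-0.11, 0.7, 0.35]
  ends [ 0.5687 -0.2713  0.2131]
2 rows travel [0.0, -0.0, 32.0] rotation [-0.0, -0.0, 0.0]
  ends [ 0.5238 -0.266   0.1679]
tip px [[204.45071839 140.4003037 ]] [[689.87794727 136.40699606]] grip [[253.8873766  212.00679856]] [[670.89709783 233.54837023]]
```

View pics/pre.png

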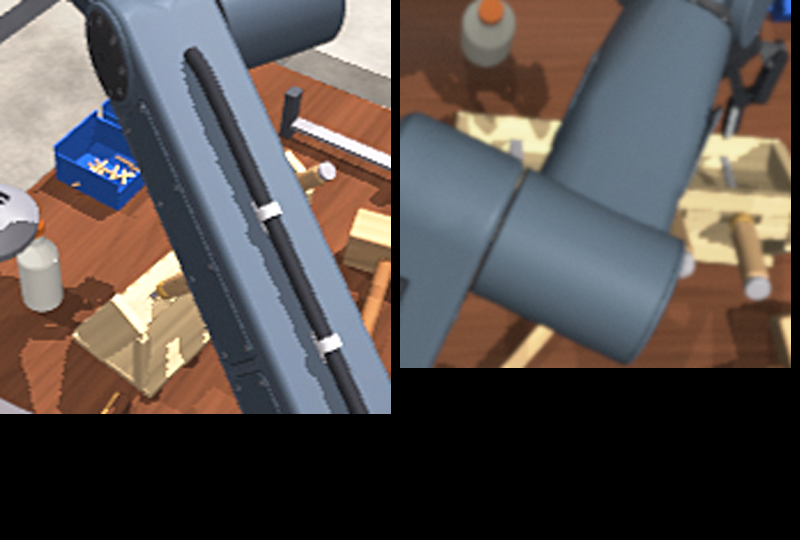

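>>> send_rows([
  {"gripper":55,"travel":[-4.6,1,36.1],"rotation":[0,0.7,0.35]},
  {"gripper":55,"travel":[-4.6,1,36.1],"rotation":[0,0.7,0.35]},
  {"gripper":55,"travel":[0,0,0],"rotation":[0,0,0]},
  {"gripper":55,"travel":[0,0,0],"rotation":[0,0,0]},
])

```text
t: 9.47
tcp_pos: [0.5678, -0.2735, 0.2376]
tool_rot: [0.928, -0.06, -0.368, -0.018]
force: [1.1, -0.7, 1.6]
finger_gap: 0.647
```

```bash
python3 - <<'E'
from h import *
s=manip.sense();print(s["tcp_pos"],s["q"].round(3),s["force"].round(1),R.from_quat(s["tool_rot"]).as_matrix().round(3))
T=plan([(G+.019*zt,FR)],vmax=16)
E
```

```text
[ 0.56782666 -0.27352461  0.23759538] [-0.503  0.89   0.884 -0.299  2.065  1.152] [ 1.1 -0.7  1.6] [[ 0.722 -0.126 -0.681]
 [-0.099 -0.992  0.078]
 [-0.685  0.011 -0.728]]
6 rows travel [2.7, -0.4, 13.5] rotation [0.02, -0.29, -0.13]
  ends [ 0.5238 -0.2661  0.168 ]
```

>>> send_rows([
  {"gripper":55,"travel":[2.7,0,13.5],"rotation":[0,-0.3,0]},
  {"gripper":55,"travel":[2.7,0,13.5],"rotation":[0,-0.3,0]},
  {"gripper":55,"travel":[2.7,0,13.5],"rotation":[0,-0.3,0]},
  {"gripper":55,"travel":[0,0,0],"rotation":[0,0,0]},
  {"gripper":55,"travel":[0,0,0],"rotation":[0,0,0]},
  {"gripper":55,"travel":[0,0,0],"rotation":[0,0,0]},
])

```text
t: 9.97
tcp_pos: [0.5505, -0.273, 0.1987]
tool_rot: [0.925, -0.06, -0.374, -0.018]
force: [0.1, -0.4, 0.5]
finger_gap: 0.644
```

```bash
python3 - <<'E'
from h import *
s=manip.sense();print(s["tcp_pos"],s["qd"].round(3),s["force"].round(1),R.from_quat(s["tool_rot"]).as_matrix().round(3))
T=plan([(G+.019*zt,FR)],vmax=16)
E
```

```text
[ 0.55054079 -0.27302855  0.1987111 ] [ 0.001  0.029  0.009  0.    -0.007  0.003] [ 0.1 -0.4  0.5] [[ 0.713 -0.125 -0.69 ]
 [-0.098 -0.992  0.078]
 [-0.695  0.012 -0.719]]
3 rows travel [0.7, -1.3, 13.7] rotation [0.08, -0.33, -0.26]
  ends [ 0.524  -0.2661  0.1678]
```

>>> send_rows([
  {"gripper":55,"travel":[1,-1.3,13.5],"rotation":[0,-0.3,-0.26]},
  {"gripper":55,"travel":[1,-1.3,13.5],"rotation":[0,-0.3,-0.26]},
  {"gripper":55,"travel":[1,-1.3,13.5],"rotation":[0,-0.3,-0.26]},
  {"gripper":55,"travel":[0,0,0],"rotation":[0,0,0]},
  {"gripper":55,"travel":[0,0,0],"rotation":[0,0,0]},
  {"gripper":55,"travel":[0,0,0],"rotation":[0,0,0]},
])

```text
t: 10.47
tcp_pos: [0.524, -0.2657, 0.1644]
tool_rot: [0.921, -0.053, -0.384, -0.022]
force: [0.1, -0.0, -1.1]
finger_gap: 0.649
```

>>> send_rows([
  {"gripper":38,"travel":[0,0,0],"rotation":[0,0,0]},
  {"gripper":32,"travel":[0,0,0],"rotation":[0,0,0]},
  {"gripper":28,"travel":[0,0,0],"rotation":[0,0,0]},
  {"gripper":15,"travel":[0,0,0],"rotation":[0,0,0]},
  {"gripper":15,"travel":[0,0,0],"rotation":[0,0,0]},
  {"gripper":15,"travel":[0,0,0],"rotation":[0,0,0]},
], newtons=40)

```text
t: 10.97
tcp_pos: [0.523, -0.2655, 0.1633]
tool_rot: [0.921, -0.053, -0.385, -0.022]
force: [2.2, -0.1, 3.5]
finger_gap: 0.321
```

```bash
python3 - <<'E'
from h import *
s=manip.sense();print(s["tcp_pos"],s["qd"].round(3),s["force"].round(1),s["ft_torque"].round(2),s["finger_gap"]*85.4,R.from_quat(s["tool_rot"]).as_matrix().round(3))
print("grasp pt minus G",s["tcp_pos"]-.019*R.from_quat(s["tool_rot"]).as_matrix()[:,2]-G)
E
```

```text
[ 0.52298452 -0.26552584  0.16333637] [ 0.002  0.    -0.    -0.002  0.001 -0.001] [ 2.2 -0.1  3.5] [-0.24 -0.34  0.14] 27.429318189841357 [[ 0.698 -0.115 -0.707]
 [-0.081 -0.993  0.082]
 [-0.712  0.    -0.702]]
grasp pt minus G [-0.0007527   0.00047871 -0.00462019]
```

```bash
python3 - <<'E'
from h import *
s=manip.sense();Rm=R.from_quat(s["tool_rot"]).as_matrix();xc=.5*fx-.866*up
print((Rm.T@-xc*15).round(2)); print("xc in tool",(Rm.T@xc).round(3),"zc",(Rm.T@(.866*fx+.5*up)).round(3))
E
```

```text
[-14.51  -0.02  -3.78]
xc in tool [0.968 0.001 0.252] zc [ 0.252  0.003 -0.968]
```

>>> send_rows([
  {"gripper":10,"travel":[0,0,0],"rotation":[0,0,0]},
  {"gripper":10,"travel":[0,0,0],"rotation":[0,0,0]},
  {"gripper":10,"travel":[-7,0,-2],"rotation":[0,0,0]},
  {"gripper":10,"travel":[-10,0,-2.6],"rotation":[0,0,0]},
  {"gripper":10,"travel":[-10,0,-2.6],"rotation":[0,0,0]},
  {"gripper":10,"travel":[-10,0,-2.6],"rotation":[0,0,0]},
  {"gripper":10,"travel":[0,0,0],"rotation":[0,0,0]},
], newtons=90)

```text
t: 11.55
tcp_pos: [0.5032, -0.2627, 0.1976]
tool_rot: [0.921, -0.053, -0.386, -0.023]
force: [1.3, 0.1, -0.4]
finger_gap: 0.318
```

```bash
python3 - <<'E'
from h import *
s=manip.sense();print(s["tcp_pos"],s["force"].round(1),s["ft_torque"].round(2),s["finger_gap"]*85.4)
print("grasp pt minus G",s["tcp_pos"]-.019*R.from_quat(s["tool_rot"]).as_matrix()[:,2]-G, .037*(.866*up-.5*fx))
E
```

```text
[ 0.50318408 -0.26269173  0.19758724] [ 1.3  0.1 -0.4] [-0.14 -0.72 -0.01] 27.154772029017266
grasp pt minus G [-0.02054087  0.00328795  0.0296154 ] [-0.01837135  0.00217794  0.032042  ]
```

>>> send_rows([
  {"gripper":10,"travel":[-14.5,0,-3.8],"rotation":[0,0,0]},
  {"gripper":10,"travel":[-14.5,0,-3.8],"rotation":[0,0,0]},
  {"gripper":10,"travel":[-14.5,0,-3.8],"rotation":[0,0,0]},
  {"gripper":10,"travel":[-14.5,0,-3.8],"rotation":[0,0,0]},
  {"gripper":10,"travel":[-14.5,0,-3.8],"rotation":[0,0,0]},
  {"gripper":10,"travel":[-14.5,0,-3.8],"rotation":[0,0,0]},
  {"gripper":10,"travel":[-14.5,0,-3.8],"rotation":[0,0,0]},
  {"gripper":10,"travel":[-14.5,0,-3.8],"rotation":[0,0,0]},
  {"gripper":10,"travel":[-14.5,0,-3.8],"rotation":[0,0,0]},
  {"gripper":10,"travel":[-14.5,0,-3.8],"rotation":[0,0,0]},
  {"gripper":10,"travel":[0,0,0],"rotation":[0,0,0]},
  {"gripper":10,"travel":[0,0,0],"rotation":[0,0,0]},
])

```text
t: 12.55
tcp_pos: [0.4294, -0.2546, 0.3269]
tool_rot: [0.921, -0.053, -0.385, -0.022]
force: [-0.1, -0.1, -2.7]
finger_gap: 0.317
```

```bash
python3 - <<'E'
from h import *
import cv2
s=manip.sense();Rm=R.from_quat(s["tool_rot"]).as_matrix();print(s["tcp_pos"],s["q"].round(3),s["force"].round(1),s["ft_torque"].round(2),s["finger_gap"]*85.4)
# chisel axes assumed fixed in tool; predicted edge
xc=Rm@[.968,0,.252];zc=Rm@[.252,0,-.968];g=s["tcp_pos"]-.019*Rm[:,2];e=g+.185*xc-.002*zc;print("grip",g,"edge",e)
a=manip.snapshot("side")[60:280,210:430,::-1];b=manip.snapshot("top")[130:330,255:445,::-1]
im=np.zeros((570,800,3),np.uint8)
a=cv2.resize(a,None,fx=1.8,fy=1.8,interpolation=cv2.INTER_CUBIC);b=cv2.resize(b,None,fx=2.1,fy=2.1,interpolation=cv2.INTER_CUBIC)
im[:a.shape[0],:396]=a;im[:b.shape[0],400:799]=b;cv2.imwrite("pics/out.png",im)
print("edge px",(proj("side",e)-[210,60])*1.8,(proj("top",e)-[255,130])*2.1+[400,0])
E
```

```text
[ 0.42942118 -0.25456416  0.32691488] [-0.571  0.622  1.225 -0.353  2.008  1.084] [-0.1 -0.1 -2.7] [-0.06 -0.56  0.03] 27.08217370189974
grip [ 0.44284904 -0.2561268   0.34026594] edge [ 0.53318244 -0.26657447  0.17908965]
edge px [[236.27701435 240.11261237]] [[646.27135115 216.92141738]]
```

View pics/out.png

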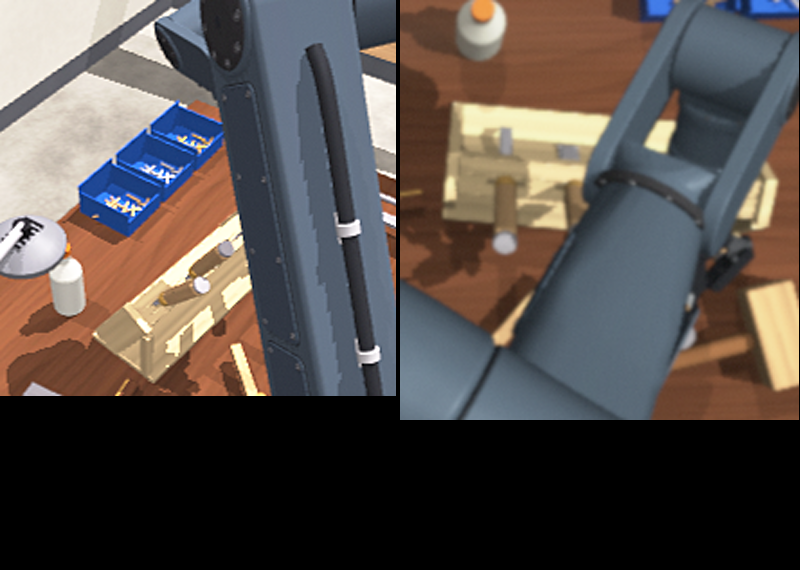

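```bash
cat >> h.py <<'E'
def held(e,fa,pit=0):
    f=np.array([np.cos(fa),np.sin(fa),0]);x=np.cos(pit)*f-np.sin(pit)*up;left=np.cross(up,f);z=np.cross(x,left)
    zt=.252*x-.968*z;return np.array(e)-.185*x+.002*z+.019*zt,frame(-left,zt)
E
python3 - <<'E'
from h import *
W=[held((.533,-.266,.225),-.118,np.pi/3),held((.60,-.27,.35),-.1),held((.63,-.05,.31),-.05),held((.665,.087,.19),-.05)]
for p,Rm in W: print(ikwrist(p,Rm[:,2]))
plan(W,vmax=30)
E
```

```text
(array([-0.57,  0.58,  1.17,  2.1 ]), array([ 0.638, -0.278,  0.58 ]))
(array([-0.88,  0.13,  1.77,  1.06]), array([ 0.347, -0.245,  0.619]))
(array([-0.4 ,  0.11,  1.93,  0.87]), array([ 0.376, -0.037,  0.579]))
(array([-0.03,  0.38,  1.99,  0.52]), array([0.411, 0.1  , 0.459]))
2 rows travel [-16.9, -0.3, -16.5] rotation [0.02, 0.04, 0.09]
  ends [ 0.4294 -0.2538  0.3728]
10 rows travel [0.4, -0.1, 4.2] rotation [-0.03, 6.0, -0.1]
  ends [ 0.4205 -0.2517  0.3335]
8 rows travel [0.3, -26.6, 5.2] rotation [0.09, 0.0, -0.35]
  ends [ 0.45   -0.0406  0.2937]
7 rows travel [-0.4, -19.7, 17.6] rotation [0.01, 0.0, 0.0]
  ends [0.4851 0.0957 0.1738]
```

>>> send_rows([
  {"gripper":10,"travel":[-11,0,-11],"rotation":[0,0,0]},
  {"gripper":10,"travel":[-11,0,-11],"rotation":[0,0,0]},
  {"gripper":10,"travel":[-11,0,-11],"rotation":[0,0,0]},
  {"gripper":10,"travel":[0,0,0],"rotation":[0,0,0]},
])

```text
t: 12.98
tcp_pos: [0.4308, -0.255, 0.3742]
tool_rot: [0.921, -0.053, -0.385, -0.022]
force: [0.5, -0.3, -2.7]
finger_gap: 0.319
```

>>> send_rows([
  {"gripper":10,"travel":[0.3,0,3.5],"rotation":[0,5,0]},
  {"gripper":10,"travel":[0.3,0,3.5],"rotation":[0,5,0]},
  {"gripper":10,"travel":[0.3,0,3.5],"rotation":[0,5,0]},
  {"gripper":10,"travel":[0.3,0,3.5],"rotation":[0,5,0]},
  {"gripper":10,"travel":[0.3,0,3.5],"rotation":[0,5,0]},
  {"gripper":10,"travel":[0.3,0,3.5],"rotation":[0,5,0]},
  {"gripper":10,"travel":[0.3,0,3.5],"rotation":[0,5,0]},
  {"gripper":10,"travel":[0.3,0,3.5],"rotation":[0,5,0]},
  {"gripper":10,"travel":[0.3,0,3.5],"rotation":[0,5,0]},
  {"gripper":10,"travel":[0.3,0,3.5],"rotation":[0,5,0]},
  {"gripper":10,"travel":[0.3,0,3.5],"rotation":[0,5,0]},
  {"gripper":10,"travel":[0.3,0,3.5],"rotation":[0,5,0]},
])

```text
t: 13.98
tcp_pos: [0.4201, -0.2526, 0.3321]
tool_rot: [0.99, -0.057, 0.127, 0.006]
force: [-1.0, 0.7, -2.4]
finger_gap: 0.319
```

>>> send_rows([
  {"gripper":10,"travel":[0,0,0],"rotation":[0,0,0]},
  {"gripper":10,"travel":[0,0,0],"rotation":[0,0,0]},
  {"gripper":10,"travel":[0,0,0],"rotation":[0,0,0]},
])

```text
t: 14.23
tcp_pos: [0.4211, -0.2538, 0.3332]
tool_rot: [0.99, -0.057, 0.125, 0.007]
force: [0.7, -0.2, -3.4]
finger_gap: 0.318
```

```bash
python3 - <<'E'
from h import *
import cv2
s=manip.sense();Rm=R.from_quat(s["tool_rot"]).as_matrix();print(s["tcp_pos"],s["q"].round(3),s["force"].round(1),s["ft_torque"].round(2),s["finger_gap"]*85.4)
xc=Rm@[.968,0,.252];zc=Rm@[.252,0,-.968];g=s["tcp_pos"]-.019*Rm[:,2];e=g+.185*xc-.002*zc;print("xc",xc,"zc",zc,"edge",e)
W=[held((.63,-.05,.31),-.05),held((.665,.087,.19),-.05)];plan(W,vmax=30)
a=manip.snapshot("side")[60:280,200:420,::-1];b=manip.snapshot("top")[120:320,245:435,::-1]
im=np.zeros((570,800,3),np.uint8)
a=cv2.resize(a,None,fx=1.8,fy=1.8,interpolation=cv2.INTER_CUBIC);b=cv2.resize(b,None,fx=2.1,fy=2.1,interpolation=cv2.INTER_CUBIC)
im[:a.shape[0],:396]=a;im[:b.shape[0],400:799]=b;cv2.imwrite("pics/lev.png",im)
print("edge px",(proj("side",e)-[200,60])*1.8,(proj("top",e)-[245,120])*2.1+[400,0])
E
```

```text
[ 0.42108546 -0.25382801  0.33320563] [-0.879  0.134  1.771  0.199  1.062  0.725] [ 0.7 -0.2 -3.4] [0.02 0.33 0.01] 27.17827409980579
xc [ 0.993592   -0.11529216 -0.00326583] zc [ 0.00308542 -0.00174354  1.00025769] edge [ 0.60019572 -0.27463389  0.3490036 ]
8 rows travel [0.0, -26.8, 5.1] rotation [0.11, 0.02, -0.46]
  ends [ 0.4498 -0.0411  0.2939]
7 rows travel [-0.4, -19.8, 17.7] rotation [-0.0, 0.0, 0.0]
  ends [0.4851 0.0959 0.1733]
edge px [[230.66043922 144.57644444]] [[703.47200411 158.71184302]]
```

View pics/lev.png

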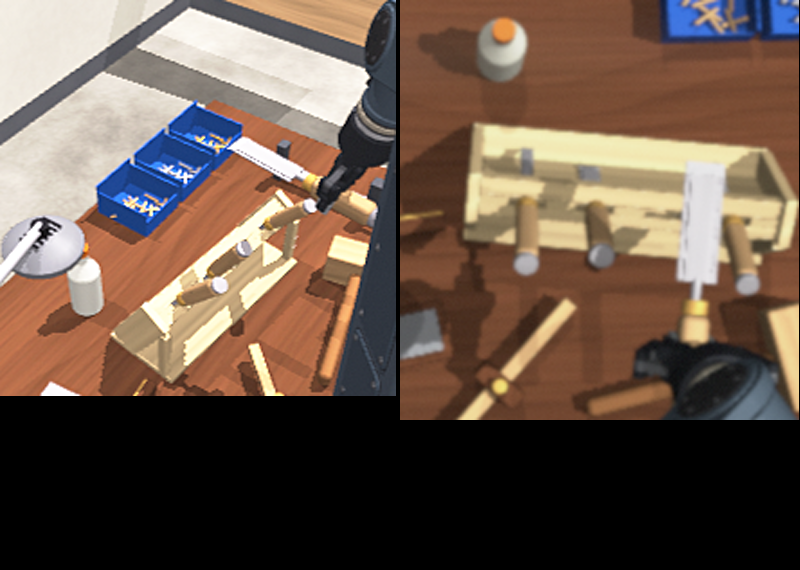

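>>> send_rows([
  {"gripper":10,"travel":[0,-15,2],"rotation":[0,0,-0.3]},
  {"gripper":10,"travel":[0,-25,5],"rotation":[0,0,-0.4]},
  {"gripper":10,"travel":[0,-25,5],"rotation":[0,0,-0.4]},
  {"gripper":10,"travel":[0,-25,5],"rotation":[0,0,-0.4]},
  {"gripper":10,"travel":[0,-25,5],"rotation":[0,0,-0.4]},
  {"gripper":10,"travel":[0,-25,5],"rotation":[0,0,-0.4]},
  {"gripper":10,"travel":[0,-25,5],"rotation":[0,0,-0.4]},
  {"gripper":10,"travel":[0,-25,5],"rotation":[0,0,-0.4]},
  {"gripper":10,"travel":[0,-20,4],"rotation":[0,0,-0.4]},
  {"gripper":10,"travel":[0,0,0],"rotation":[0,0,0]},
  {"gripper":10,"travel":[0,0,0],"rotation":[0,0,0]},
])

```text
t: 15.25
tcp_pos: [0.4505, -0.0443, 0.2925]
tool_rot: [0.992, -0.025, 0.126, 0.01]
force: [-0.3, 0.3, -1.7]
finger_gap: 0.316
```

```bash
python3 - <<'E'
from h import *
s=manip.sense();Rm=R.from_quat(s["tool_rot"]).as_matrix();print(s["q"].round(3),s["force"].round(1),s["finger_gap"]*85.4)
xc=Rm@[.968,0,.252];zc=Rm@[.252,0,-.968];g=s["tcp_pos"]-.019*Rm[:,2];e=g+.185*xc-.002*zc;print("xc",xc,"zc",zc,"edge",e)
plan([held((.669,.087,.19),-.05)],vmax=20)
E
```

```text
[-0.394  0.109  1.931  0.093  0.861  1.176] [-0.3  0.3 -1.7] 26.956087410558247
xc [ 0.99887628 -0.05262045 -0.00229423] zc [0.00305133 0.0143159  1.00015686] edge [ 0.63053293 -0.05359509  0.30848244]
10 rows travel [0.1, -14.3, 12.2] rotation [0.08, 0.01, 0.01]
  ends [0.4893 0.0959 0.1735]
```

>>> send_rows([
  {"gripper":10,"travel":[0,-14.3,12.2],"rotation":[0,0,0]},
  {"gripper":10,"travel":[0,-14.3,12.2],"rotation":[0,0,0]},
  {"gripper":10,"travel":[0,-14.3,12.2],"rotation":[0,0,0]},
  {"gripper":10,"travel":[0,-14.3,12.2],"rotation":[0,0,0]},
  {"gripper":10,"travel":[0,-14.3,12.2],"rotation":[0,0,0]},
  {"gripper":10,"travel":[0,-14.3,12.2],"rotation":[0,0,0]},
  {"gripper":10,"travel":[0,-14.3,12.2],"rotation":[0,0,0]},
  {"gripper":10,"travel":[0,-14.3,12.2],"rotation":[0,0,0]},
  {"gripper":10,"travel":[0,-14.3,12.2],"rotation":[0,0,0]},
  {"gripper":10,"travel":[0,-14.3,12.2],"rotation":[0,0,0]},
])

```text
t: 16.08
tcp_pos: [0.4903, 0.0936, 0.1722]
tool_rot: [0.991, -0.028, 0.127, 0.011]
force: [0.3, -0.3, -2.4]
finger_gap: 0.315
```

>>> send_rows([
  {"gripper":10,"travel":[0,0,0],"rotation":[0,0,0]},
  {"gripper":10,"travel":[0,0,0],"rotation":[0,0,0]},
  {"gripper":10,"travel":[0,0,0],"rotation":[0,0,0]},
  {"gripper":10,"travel":[0,0,0],"rotation":[0,0,0]},
  {"gripper":10,"travel":[0,0,0],"rotation":[0,0,0]},
  {"gripper":10,"travel":[0,0,0],"rotation":[0,0,0]},
])

```text
t: 16.58
tcp_pos: [0.4886, 0.0933, 0.1731]
tool_rot: [0.992, -0.028, 0.127, 0.011]
force: [-0.9, 0.3, -2.7]
finger_gap: 0.32
```

```bash
python3 - <<'E'
from h import *
import cv2
s=manip.sense();Rm=R.from_quat(s["tool_rot"]).as_matrix();print(s["tcp_pos"],s["q"].round(3),s["qd"].round(3),s["force"].round(1),s["finger_gap"]*85.4)
xc=Rm@[.968,0,.252];zc=Rm@[.252,0,-.968];g=s["tcp_pos"]-.019*Rm[:,2];e=g+.185*xc-.002*zc;print("grip",g,"xc",xc,"zc",zc,"edge",e)
a=manip.snapshot("side")[160:420,110:330,::-1];b=manip.snapshot("top")[120:320,85:285,::-1]
im=np.zeros((570,800,3),np.uint8)
a=cv2.resize(a,None,fx=1.8,fy=1.8,interpolation=cv2.INTER_CUBIC);b=cv2.resize(b,None,fx=2,fy=2,interpolation=cv2.INTER_CUBIC)
im[:a.shape[0],:396]=a;im[:b.shape[0],400:800]=b;cv2.imwrite("pics/fin.png",im)
print("edge px",(proj("side",e)-[110,160])*1.8,(proj("top",e)-[85,120])*2+[400,0])
E
```

```text
[0.48857056 0.09325548 0.17308353] [-0.023  0.382  1.984 -0.045  0.522  1.64 ] [ 0.003  0.002  0.    -0.001 -0.001  0.001] [-0.9  0.3 -2.7] 27.353867757820716
grip [0.48381328 0.09379039 0.19147054] xc [ 9.98621727e-01 -5.72932511e-02 -3.60493387e-04] zc [0.00117482 0.01418395 1.0001627 ] edge [0.66855595 0.08316277 0.18940352]
edge px [[222.29400731 152.310975  ]] [[676.90311113 119.70353644]]
```

View pics/fin.png

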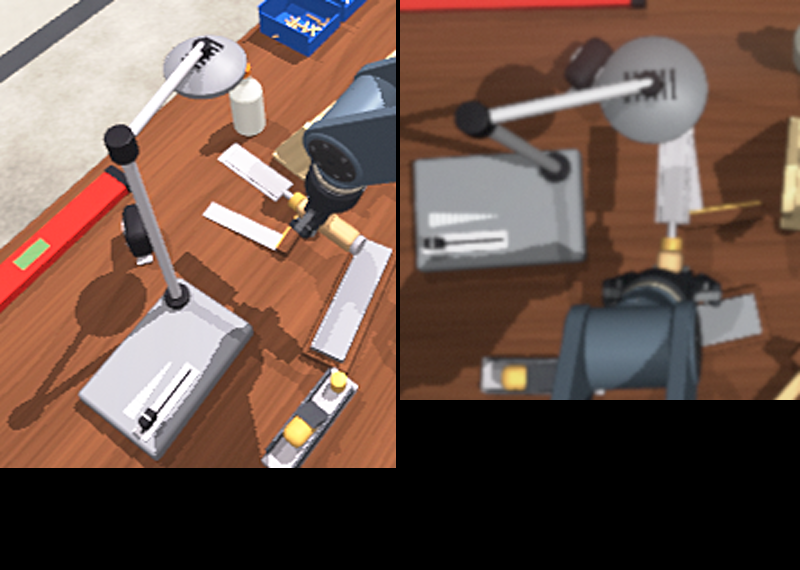

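```bash
python3 -c "
from station import manip
print(manip.sign_off())"
```

```text
the job is handed in; nothing more can be done
None
```

The lamp is at full and the widest chisel is held level, bevel up, under the lamp head. I handed the job in at about 16.7 s of the 64 s allowed; the hand-in gives no verdict.

- **Dimmer:** I pushed it with closed fingers until it stopped moving at about 17 N. The last picture shows it at the thick end of the wedge mark.
- **Drawing the chisel:** It came out of the second slot from the −y end (y = −40 mm) along its axis. Forces stayed low at the checks I made during the draw.
- **Final hold:**
  - The jaws are at 27 mm on the handle with 90 N of grip, and the arm is at rest.
  - Computed from the tool pose, the edge is at (0.669, 0.083, 0.189) m. The lamp head's centre is at about (0.665, 0.087) m, so it is roughly 6 mm off across.
  - The blade tilts about 0.015 rad, and the grip point is 0.19 m above the bench.
- **Picture checks:** The pictures put the edge within about 4 mm of that prediction and show the chisel touching nothing else. I could see the other three chisels in the rack in the second-to-last picture. Nothing visible on the bench appears to have moved.

At a few waypoints on the way to the rack, the measured position was up to 24 mm from the plan. I re-planned each time from the measured pose, and the grasp landed within 5 mm of where I aimed. The arm blocked both cameras at the moment of grasping, so I judged the grasp by finger opening and force.

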